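# Assemble the sieve stack on the shaker

## Robot

A 7-joint arm with a two-finger parallel gripper is mounted at the origin on a cart in front of the work surface, level with it; the furniture and walls round the work are solid. World frame = base frame: x ahead of the robot, y to its left, z up, the work surface at z = 0. Lengths are in m, angles in rad, forces in N, time in s.
With the tool pointing down it reaches from about 0.425 to 1.025 m from the base axis. Payload 3.6 kg.
Tool frame: the origin (TCP) lies on the centre line of the jaws, within the pads' length; the fingertips stand 19 mm ahead of it and the grasp point (between the pads) is the TCP; z points along the fingers, y is the line along which they close (so a half turn about z gives the same grasp; the last joint's range is limited). The gripper opens to 85 mm and grips with 20 to 120 N. Pads are 22 mm wide; open, the fingers measure 114 mm over their backs; the gripper's body (76 mm by 85 mm) begins 54 mm behind the grasp point. The pads swing forward as they close: fully open they stand 13 mm farther back than shut.
Start: joints at [1.123, 0.591, 0.048, 1.609, -0.033, 0.943, -0.034], TCP at [0.252, -0.68, 0.25] pointing down, gripper open.
Joint ranges: [-2.69, 2.69], [-0.47, 2.24], [-1.27, 1.36], [0.19, 2.51], [-1.53, 4.68], [0.08, 2.07], [-3.09, 3.09]. Speed limits (rad/s): [2.57, 2.57, 3.14, 3.14, 3.14, 3.14, 3.14].

## Interface

Orientations are given as [roll, pitch, yaw] about the fixed x, y, z axes, in that order (R = Rz(yaw) Ry(pitch) Rx(roll)).
In Python, from cell import readout, capture, arm, models gives the robot as it stands.
- The arm moves only by the shell command python3 -m inch 'ROWS' [OPENING] [FORCE]. ROWS is JSON, a list that holds one entry, the list of rows, each a list of 6 numbers: the shift along the tool's x, y, z in cm, then the turn, a rotation vector about the tool's x, y, z in degrees. In form: [[[dx, dy, dz, ax, ay, az], ...]]. A call has 1 to 20 rows; each row shifts and turns the commanded pose from where the row before left it, along the tool's axes as they then stand; what a row does not reach is not made up. A row lasts 1/10 s, in which the tool goes at most 50 mm and 8.59 degrees, less where a joint would pass 70% of its speed; a pose out of reach is approached as far as the arm can. A call is refused whole if a number of a shift passes 5 or a number of a turn 8.59, either way. A call with a gripper value outside its range is refused whole. OPENING is the finger opening in cm, from 0 to 8.54, set as the call begins (- or left out, the last holds). The fingers move at their own pace and stop on an object; FORCE is the grip in N (left out, the last holds). Time passes only in rows, so rows that do not move let the fingers close. It gives the time, the measured TCP pose, the force, the opening and the grip force at its end, in the units of the state.
- readout.get_state(): the state, without advancing time (a new reading comes with each control period).
- capture(name): name is "side" or "top"; returns a dict with "frame" (420x560x3 uint8, red, green, blue), "fx", "fy", "cx", "cy" (pixels), "eye" and "attitude" of the camera in the world. Camera axes: x right, y up, looking along -z (the intrinsics and any distortion apply to the point x, -y, -z); pixel columns grow to the right and rows downward; lengths in m; the calibration is good to about 2 mm. A picture is of the moment at which its call begins. There is no depth.
- arm.close_job(): hands the job in; it is judged then, once.
Trained networks look in a picture, given as the dict that the camera call returned (one of the last four; its "shot" number tells which), for a name from the list of things; names that differ only in an ending like _2 or _b are one class to them, and where a whole thing is asked for, a point or a joint stands for the part that bears it (a point fixed in the world has none). Each returns a list of dicts, best first, with "confidence" (0 to 1); they miss things now and then, are a little off and sometimes report something else, mostly with a low value. They report only what shows in the picture. A call takes as long as a camera call.
- models.spot_in(picture, name): "uv" ([column, row] in pixels, amid what is visible of it).
- models.cut_out(picture, name): "region" (420x560 bool, what is visible of it) and "uv" ([column, row] in pixels, amid what is visible of it).
The state is a dict: "time": time; "joint_positions": joint angles; "qvel": joint speeds; "joint_efforts": joint torques, N m; "ee_pos": TCP position; "tcp_rot": TCP orientation; "contact_force": force on the tool from outside, world axes, zero at the start; "wrist_torque": the same for the moment, N m; "gripper_width": finger opening in m; "grasp_force": force on a finger pad.
Only numpy, scipy, OpenCV 4.12 (cv2) and the standard library are available. Lean on these libraries where they do the work, as an engineer would, in place of code of your own. Each camera call takes 0.05 s, during which the arm holds its last target. There are 200 camera calls.

## Task

Build the sieve stack on the shaker from the bottom up, one piece at a time: the blue sieve into the steel cup on the shaker, the yellow one on it, then the red one, and last the white lid on top, each fully seated in the one below. Leave the green sieve, the tape roll and the loose sample bottle among them where they stand.

Things in the scene. Friction and masses are not known exactly. Their poses are not given: they have to be found in the camera images.
- shaker: Sieve shaker: a round white drive unit, 96 mm diameter and 42 mm high, fixed to the worktop, with a black disc and a steel receiver cup on top. Origin at the centre of its underside; z up.
- receiver_rim (a point): Centre of the open mouth of the steel receiver cup on the shaker, at the height of its rim, 70 mm above the worktop. The cup is 60 mm outside and 53 mm inside diameter, 20 mm deep: a sieve's skirt drops into it, and the sieve's origin then lies 12 mm below this point.
- sieve_blue: Blue sieve, the finest mesh; loose, 70 g, round. Origin at its foot's centre, z up. Frame ring (grip here) 60 mm outside, 53 mm inside diameter, 12 to 36 mm above the origin; mesh at 15 mm. Below, a steel skirt 12 mm high, tapering from 50 to 45 mm diameter, drops into the ring below until the frame rests on that rim: stacked origins are 24 mm apart.
- sieve_yellow: Yellow sieve, medium mesh; loose, 70 g, round. Origin at its foot's centre, z up. Frame ring (grip here) 60 mm outside, 53 mm inside diameter, 12 to 36 mm above the origin; mesh at 15 mm. Below, a steel skirt 12 mm high, tapering from 50 to 45 mm diameter, drops into the ring below until the frame rests on that rim: stacked origins are 24 mm apart.
- sieve_red: Red sieve, the coarsest mesh, wide openings; loose, 70 g, round. Origin at its foot's centre, z up. Frame ring (grip here) 60 mm outside, 53 mm inside diameter, 12 to 36 mm above the origin; mesh at 15 mm. Below, a steel skirt 12 mm high, tapering from 50 to 45 mm diameter, drops into the ring below until the frame rests on that rim: stacked origins are 24 mm apart.
- sieve_green: Green sieve, another mesh size, not wanted in this stack; loose, 70 g, round. Origin at its foot's centre, z up. Frame ring (grip here) 60 mm outside, 53 mm inside diameter, 12 to 36 mm above the origin; mesh at 15 mm. Below, a steel skirt 12 mm high, tapering from 50 to 45 mm diameter, drops into the ring below until the frame rests on that rim: stacked origins are 24 mm apart.
- lid: White lid, black knob; loose, 60 g, round. Origin at its plug's foot, centre, z up. Disc 60 mm diameter, 12 to 18 mm above the origin; knob (grip here) 22 mm diameter, 18 to 40 mm. The plug, 12 mm high, tapering from 50 to 45 mm diameter, drops into a sieve until the disc rests on its rim: lid origin 24 mm above the sieve's. Stands on its plug.
- tape_roll: Bystander: a roll of tan tape lying flat, 96 mm diameter, 25 mm high, loose. Origin at the centre of its underside.
- bottle: Bystander: a standing cream-coloured sample bottle with a white cap, 56 mm diameter, 97 mm high, loose. Origin at the centre of its underside, z up.

How it is judged:
By the outcome, as a careful person would: the job done as asked, in the order asked, and still so for the second after the job is handed in, with the robot touching nothing.
It also fails if it takes over 115 s, if anything falls off the work surface, if the arm or the gripper's body presses on something with over 40 N, if the wrist force passes 120 N, or if a joint passes its speed limit or range.

## Working session

There is one attempt and no reset: what is moved stays moved. The work goes in short steps, Python scripts to look and compute and a shell command to move; the robot and the scene stay as the last step left them, time stands still between calls to the robot, and variables do not carry over. Pictures are saved under pics/ and viewed, at most 14 in all, crops included, and the job is handed in when it is done.

```bash
ls; mkdir -p pics
python3 - <<'E'
from cell import readout, capture, arm, models
import cv2
s=readout.get_state()
for k,v in s.items(): print(k,v)
for n in("side","top"):
    c=capture(n); print({k:v for k,v in c.items() if k!="frame"})
    cv2.imwrite(f"pics/{n}0.png",c["frame"][:,:,::-1])
    for o in "shaker sieve_blue sieve_yellow sieve_red sieve_green lid tape_roll bottle receiver_rim".split():
        print(o,[( [round(float(x),1) for x in d["uv"]],round(d["confidence"],2)) for d in models.spot_in(c,o)][:3])
E
```

```text
pics
time 0.0
joint_positions [ 1.12247652  0.5921036   0.04828933  1.60984762 -0.03325508  0.94267305
 -0.03372163]
qvel [ 1.96910432e-04  1.86475168e-03 -4.30996187e-05 -3.01524567e-04
  1.17700339e-03  2.09412592e-04 -1.16609374e-03]
joint_efforts [-3.36959602e-04 -5.48682153e+01  1.54658083e+00 -1.98120081e+01
  9.37882927e-03  8.64964473e-03  5.84740661e-06]
ee_pos [ 0.25161102 -0.67909815  0.24914234]
tcp_rot [-3.13937001e+00  1.56036713e-04  3.54913376e-01]
contact_force [ 0.22630785 -1.58083735 -0.09543795]
wrist_torque [-0.01618256  0.06645156 -0.01481282]
grasp_force 0.0
gripper_width 0.08512756300650733
{'fx': 466.37233293304786, 'fy': 466.37233293304786, 'cx': 270.5679056334672, 'cy': 208.99170704657416, 'eye': array([-0.23495535,  1.12475359,  0.62617739]), 'attitude': array([ 1.17827906,  0.02525673, -2.5393975 ]), 'shot': 1}
shaker [([298.8, 219.7], 0.87)]
sieve_blue [([212.5, 281.2], 0.9)]
sieve_yellow [([283.4, 202.2], 0.47)]
sieve_red [([311.4, 187.1], 0.67)]
sieve_green [([341.2, 198.9], 0.6)]
lid [([248.2, 226.9], 0.57), ([213.7, 281.0], 0.32)]
tape_roll [([213.4, 279.5], 0.66), ([201.9, 249.6], 0.58)]
bottle [([260.9, 235.2], 0.89), ([252.5, 224.5], 0.33)]
receiver_rim [([300.8, 222.3], 0.95), ([310.9, 187.4], 0.27)]
{'fx': 424.13573452847027, 'fy': 424.13573452847027, 'cx': 276.66452184781923, 'cy': 207.39472775199016, 'eye': array([0.32555079, 0.01548275, 1.06885519]), 'attitude': array([ 0.2111182 ,  0.0022153 , -1.46449266]), 'shot': 2}
shaker [([296.8, 245.2], 0.91)]
sieve_blue [([140.0, 229.2], 0.81)]
sieve_yellow [([353.2, 193.6], 0.89)]
sieve_red [([429.3, 198.2], 0.89)]
sieve_green [([386.1, 263.0], 0.84)]
lid [([295.8, 245.9], 0.72), ([274.6, 189.1], 0.64), ([138.0, 227.5], 0.23)]
tape_roll [([198.6, 163.1], 0.89), ([387.5, 261.7], 0.73)]
bottle [([223.0, 235.5], 0.68)]
receiver_rim [([296.9, 243.2], 0.71), ([355.6, 195.4], 0.51)]
```

View pics/top0.png

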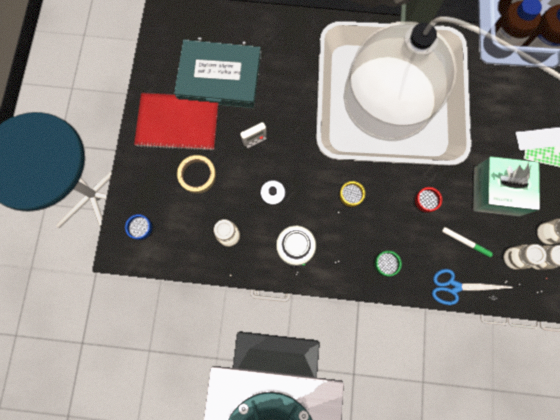

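View pics/side0.png

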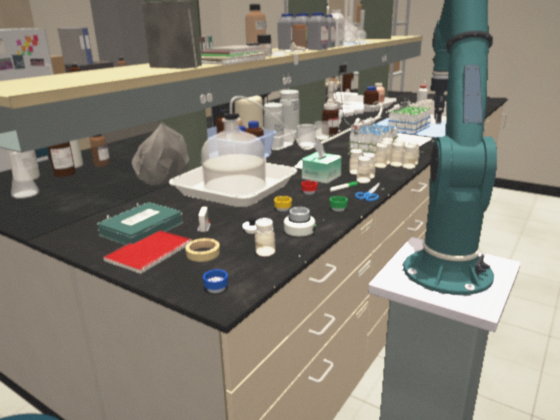

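The top view shows blue (138,228), bottle (227,233), shaker (296,245), lid (273,192), yellow (353,193), red (429,199), green (388,263) and tape (196,174). The side view agrees with this. Next I'll work out metric positions from both views.

```bash
cat > h.py <<'E'
import numpy as np, cv2
from scipy.spatial.transform import Rotation as R
from scipy.optimize import least_squares
from cell import readout, capture, arm, models
# (radius, zlow, zhigh) solids per thing, relative to its origin
S=[(.030,.012,.036),(.0225,0,.0),(.025,.012,.012)]
G={n:S for n in("sieve_blue","sieve_yellow","sieve_red","sieve_green")}
G["lid"]=[(.030,.012,.018),(.011,.018,.040),(.0225,0,0)]
G["shaker"]=[(.048,0,.042),(.030,.042,.070)]
G["tape_roll"]=[(.048,0,.025)]
G["bottle"]=[(.028,0,.097)]
t=np.linspace(0,2*np.pi,60,endpoint=False)
def proj(c,P):
    q=(P-c["eye"])@R.from_euler("xyz",c["attitude"]).as_matrix()
    return np.c_[c["cx"]+c["fx"]*q[:,0]/-q[:,2], c["cy"]-c["fy"]*q[:,1]/-q[:,2]]
def cloud(n): return np.vstack([np.c_[r*np.cos(t),r*np.sin(t),0*t+z] for r,a,b in G[n] for z in(a,b)])
def cen(pts):
    h=cv2.convexHull(pts.astype(np.float32)); m=cv2.moments(h)
    return np.array([m["m10"],m["m01"]])/m["m00"]
def seg(c,n,near=None):
    ds=models.cut_out(c,n)
    if near is not None: ds=[d for d in ds if np.hypot(*(np.array(d["uv"])-near))<25]
    if not ds: return None
    m=ds[0]["region"].astype(np.uint8)
    k,l,st,_=cv2.connectedComponentsWithStats(m)
    m=(l==1+st[1:,4].argmax())
    v,u=np.nonzero(m)
    return cen(np.vstack([np.c_[u+a,v+b] for a in(-.5,.5) for b in(-.5,.5)]))
def locate(cs,n,z=0,guess=None,which=None):
    """xy at known origin height z, per camera and joint"""
    out=[]
    for c in cs:
        g=None if guess is None else cen(proj(c,cloud(n)+np.r_[guess,z]))
        p=seg(c,n,g)
        if p is None: out.append(None); continue
        f=least_squares(lambda q:cen(proj(c,cloud(n)+np.r_[q,z]))-p,guess if guess is not None else [.5,0],x_scale=.01,diff_step=1e-3)
        out.append(f.x.round(4))
    return out
E
python3 - <<'E'
from h import *
cs=[capture("top"),capture("side")]
g0=dict(shaker=(297,245),sieve_blue=(138,228),sieve_yellow=(353,193),sieve_red=(429,199),sieve_green=(388,263),lid=(273,191),tape_roll=(196,173),bottle=(227,233))
for n,uv in g0.items():
    f=least_squares(lambda q:cen(proj(cs[0],cloud(n)+np.r_[q,0]))-uv,[.5,0],x_scale=.01,diff_step=1e-3).x
    print(n,locate(cs,n,0,f),f.round(3))
E
```

```text
shaker [array([ 0.4557, -0.0144]), array([ 0.4609, -0.0173])] [ 0.458 -0.018]
sieve_blue [array([0.4616, 0.3799]), array([0.4621, 0.3802])] [0.459 0.38 ]
sieve_yellow [array([ 0.6019, -0.1439]), array([ 0.6064, -0.1417])] [ 0.605 -0.147]
sieve_red [array([ 0.6082, -0.3372]), array([ 0.611 , -0.3352])] [ 0.61  -0.339]
sieve_green [array([ 0.4389, -0.2421]), array([ 0.4377, -0.2406])] [ 0.438 -0.244]
lid [array([0.5884, 0.0566]), array([0.5933, 0.0627])] [0.592 0.056]
tape_roll [array([0.6168, 0.2581]), array([0.6165, 0.2603])] [0.619 0.259]
bottle [array([0.466 , 0.1543]), array([0.4658, 0.1605])] [0.465 0.153]
```

```bash
python3 -m inch '[[[0,0,0,0,0,-8.5],[0,0,0,0,0,-8.5],[0,0,0,0,0,-8.5],[0,0,0,0,0,-8.5],[0,0,0,0,0,-8.5],[0,0,0,0,0,-8.5],[0,0,0,0,0,-8.5],[0,0,0,0,0,-8.5],[0,0,0,0,0,-1.7],[0,0,0,0,0,0],[0,0,0,0,0,0]]]' 8.54 40
```

```text
time: 3.0
ee_pos: [0.2518, -0.6799, 0.2503]
tcp_rot: [-3.141, 0.0, 1.569]
contact_force: [-0.9, 0.6, -0.5]
gripper_width: 0.0854
grasp_force: 0.0
```

```bash
python3 -m inch '[[[4,3,0,0,0,0],[4,3,0,0,0,0],[4,3,0,0,0,0],[4,3,0,0,0,0],[4,3,0,0,0,0],[4,3,0,0,0,0],[4,3,0,0,0,0],[4,3,0,0,0,0],[5,0,0,0,0,0],[5,0,0,0,0,0],[5,0,0,0,0,0],[5,0,0,0,0,0],[5,0,0,0,0,0],[5,0,0,0,0,0],[5,0,0,0,0,0],[5,0,0,0,0,0],[5,0,0,0,0,0],[5,0,0,0,0,0],[5,0,0,0,0,0],[5,0,0,0,0,0]]]'; python3 -m inch '[[[4,-0.7,2,0,0,0],[4,-0.7,2,0,0,0],[4,-0.7,2,0,0,0],[2,-0.7,2,0,0,0],[0,0,2,0,0,0],[0,0,0,0,0,0],[0,0,0,0,0,0],[0,0,0,0,0,0]]]'
```

```text
time: 5.0
ee_pos: [0.4913, 0.2424, 0.2506]
tcp_rot: [3.141, 0.0, 1.57]
contact_force: [1.4, 0.9, 1.3]
gripper_width: 0.0854
grasp_force: 0.0
time: 5.8
ee_pos: [0.4644, 0.3799, 0.1514]
tcp_rot: [3.14, -0.001, 1.569]
contact_force: [-0.3, -0.8, -0.6]
gripper_width: 0.0852
grasp_force: 0.0
```

```bash
python3 -m inch '[[[0,-0.25,3,0,0,0],[0,0,3,0,0,0],[0,0,3,0,0,0],[0,0,2,0,0,0],[0,0,1,0,0,0],[0,0,0.8,0,0,0],[0,0,0,0,0,0],[0,0,0,0,0,0],[0,0,0,0,0,0]]]'; python3 -m inch '[[[0,0,0,0,0,0],[0,0,0,0,0,0],[0,0,0,0,0,0],[0,0,0,0,0,0],[0,0,0,0,0,0],[0,0,0,0,0,0],[0,0,0,0,0,0],[0,0,0,0,0,0],[0,0,0,0,0,0],[0,0,0,0,0,0]]]' 5 40
python3 - <<'E'
from h import *
cs=[capture("top"),capture("side")]
print(locate(cs,"sieve_blue",0,np.r_[.462,.38]))
im=np.hstack([cv2.resize(cs[0]["frame"][150:290,80:200],None,fx=3,fy=3),cv2.resize(cs[1]["frame"][200:340,150:270],None,fx=3,fy=3)])
cv2.imwrite("pics/g1.png",im[:,:,::-1])
E
```

```text
time: 6.7
ee_pos: [0.4614, 0.3808, 0.0234]
tcp_rot: [3.14, -0.001, 1.571]
contact_force: [-0.7, -0.7, -0.4]
gripper_width: 0.0852
grasp_force: 0.0
time: 7.7
ee_pos: [0.4611, 0.3805, 0.0234]
tcp_rot: [3.141, -0.0, 1.571]
contact_force: [0.4, -1.0, 6.3]
gripper_width: 0.0593
grasp_force: 42.1
[array([0.4607, 0.3666]), array([0.4632, 0.3859])]
```

View pics/g1.png

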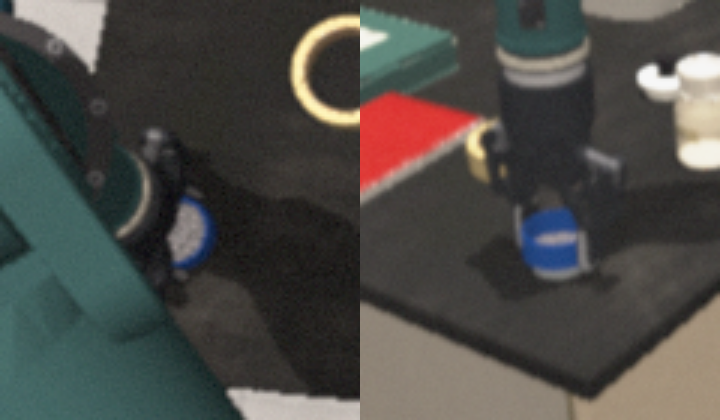

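The crop shows blue held upright between the pads, at about (185,235) in the left panel and (555,240) in the right. Next I'll lift it and refine the cup position.

```bash
python3 -m inch '[[[0,0,-1,0,0,0],[0,0,-2,0,0,0],[0,0,-3,0,0,0],[0,0,-3,0,0,0],[0,0,-3,0,0,0],[0,0,-2,0,0,0],[0,0,-2,0,0,0],[0,0,0,0,0,0],[0,0,0,0,0,0]]]'
python3 - <<'E'
from h import *
cs=[capture("top"),capture("side")]
print(locate(cs,"shaker",0,np.r_[.458,-.016]))
for i,c in enumerate(cs):
    print([(np.round(d["uv"],1),round(d["confidence"],2)) for d in models.spot_in(c,"receiver_rim")], proj(c,np.array([[.458,-.016,.07]])))
    P=proj(c,np.array([.458,-.016,.06])[None])[0].astype(int)
    im=cv2.resize(c["frame"][P[1]-25:P[1]+25,P[0]-25:P[0]+25],None,fx=8,fy=8,interpolation=cv2.INTER_CUBIC)
    # overlay the modelled circles at the guess
    for q,col in(((.458,-.016),(0,255,0)),):
        for r,z in((.03,.07),(.0265,.07),(.048,.042)):
            uv=(proj(c,np.c_[r*np.cos(t)+q[0],r*np.sin(t)+q[1],0*t+z])-P+25.5)*8
            cv2.polylines(im,[uv.astype(np.int32)],True,col,1)
    cv2.imwrite(f"pics/_r{i}.png",im[:,:,::-1])
a=[cv2.imread(f"pics/_r{i}.png") for i in(0,1)]
cv2.imwrite("pics/rim.png",np.hstack(a))
E
```

```text
time: 8.8
ee_pos: [0.4607, 0.38, 0.1824]
tcp_rot: [3.141, -0.0, 1.571]
contact_force: [-0.8, -0.2, -1.6]
gripper_width: 0.06
grasp_force: 43.3
[array([ 0.4559, -0.0139]), array([ 0.4618, -0.0186])]
[(array([295.1, 247.3]), 0.95)] [[296.77120908 242.80608095]]
[(array([300.4, 222.1]), 0.57)] [[299.37464586 209.70813403]]
```

View pics/rim.png

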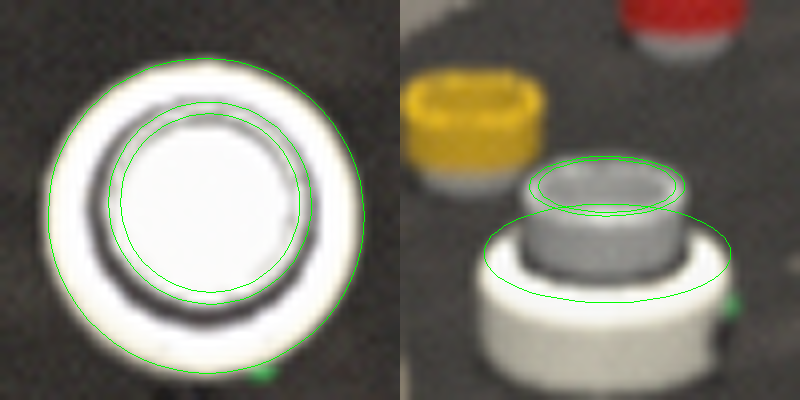

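The overlay at (0.458,-0.016) lies on the cup rim to within about 1 mm in both views, with rim centres near (208,203) and (605,186). I'll refine it to (0.4575,-0.015).

```bash
python3 -m inch '[[[-2,0,0,0,0,0],[-4,0,0,0,0,0],[-4,0,0,0,0,0],[-4,0,0,0,0,0],[-4,0,0,0,0,0],[-4,0,0,0,0,0],[-4,0,0,0,0,0],[-4,0,0,0,0,0],[-4,0,0,0,0,0],[-3,-0.3,0,0,0,0],[-2,0,0,0,0,0],[-0.5,0,0,0,0,0],[0,0,2,0,0,0],[0,0,2,0,0,0],[0,0,1,0,0,0],[0,0,1,0,0,0],[0,0,0,0,0,0],[0,0,0,0,0,0],[0,0,0,0,0,0]]]'
python3 - <<'E'
from h import *
s=readout.get_state(); print(s["ee_pos"],s["contact_force"])
cs=[capture("top"),capture("side")]
z=s["ee_pos"][2]-.022
print(z,locate(cs,"sieve_blue",z,s["ee_pos"][:2]))
a=[]
for c in cs:
    P=proj(c,np.array([.458,-.016,.08])[None])[0].astype(int)
    a.append(cv2.resize(c["frame"][P[1]-30:P[1]+30,P[0]-30:P[0]+30],None,fx=6,fy=6,interpolation=cv2.INTER_CUBIC))
    q=s["ee_pos"]
    for r,zz in((.03,.036),(.03,.012),(.0225,0)):
        uv=(proj(c,np.c_[r*np.cos(t)+q[0],r*np.sin(t)+q[1],0*t+z+zz])-P+30.5)*6
        cv2.polylines(a[-1],[uv.astype(np.int32)],True,(0,255,0),1)
cv2.imwrite("pics/over1.png",np.hstack(a)[:,:,::-1])
E
```

```text
time: 11.0
ee_pos: [0.4585, -0.0145, 0.1228]
tcp_rot: [3.14, -0.0, 1.572]
contact_force: [0.1, -0.2, -0.8]
gripper_width: 0.0597
grasp_force: 43.3
[ 0.45848816 -0.01450603  0.12282484] [ 0.13530046 -0.20082893 -0.75402226]
0.10082483866713943 [None, array([ 0.4606, -0.0099])]
```

View pics/over1.png

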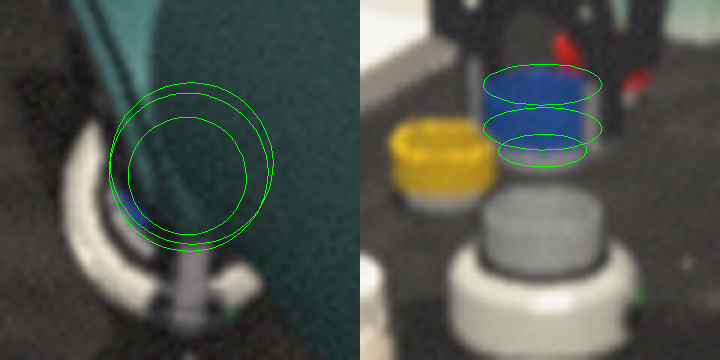

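The overlay puts blue directly above the cup: column 542 against cup column 543. I'll lower it now.

```bash
python3 -m inch '[[[0,-0.1,1,0,0,0],[0,0,1,0,0,0],[0,0,0.5,0,0,0],[0,0,0.5,0,0,0],[0,0,0,0,0,0],[0,0,0,0,0,0]]]';  python3 -m inch '[[[0,0,0.3,0,0,0],[0,0,0.3,0,0,0],[0,0,0.3,0,0,0],[0,0,0.2,0,0,0],[0,0,0,0,0,0],[0,0,0,0,0,0]]]'
```

```text
time: 11.8
ee_pos: [0.457, -0.0147, 0.0921]
tcp_rot: [-3.141, -0.0, 1.572]
contact_force: [0.1, -0.1, -1.7]
gripper_width: 0.0596
grasp_force: 43.3
time: 12.4
ee_pos: [0.458, -0.0147, 0.0815]
tcp_rot: [3.14, -0.0, 1.571]
contact_force: [1.9, -0.8, 1.3]
gripper_width: 0.0596
grasp_force: 47.0
```

```bash
python3 -m inch '[[[0,0,0.1,0,0,0],[0,0,0,0,0,0],[0,0,0,0,0,0]]]'; python3 -m inch '[[[0,0,0,0,0,0],[0,0,0,0,0,0],[0,0,0,0,0,0],[0,0,0,0,0,0],[0,0,0,0,0,0],[0,0,-1,0,0,0],[0,0,-2,0,0,0],[0,0,-3,0,0,0],[0,0,-3,0,0,0],[0,0,-3,0,0,0],[-2,3,0,0,0,0],[-3,4,0,0,0,0],[-4,4,0,0,0,0],[-2,2,0,0,0,0],[-2,1.4,0,0,0,0],[0,0,0,0,0,0],[0,0,0,0,0,0],[0,0,0,0,0,0]]]' 8.54
python3 - <<'E'
from h import *
cs=[capture("top"),capture("side")]
print(locate(cs,"sieve_blue",.058,np.r_[.457,-.015]))
for n,g in(("sieve_yellow",(.603,-.143)),("sieve_red",(.609,-.336)),("lid",(.590,.058))):print(n,locate(cs,n,0,np.array(g)))
a=[]
for c in cs:
    P=proj(c,np.array([.458,-.016,.08])[None])[0].astype(int)
    a.append(cv2.resize(c["frame"][P[1]-30:P[1]+30,P[0]-30:P[0]+30],None,fx=6,fy=6,interpolation=cv2.INTER_CUBIC))
    q=.4575,-.015
    for r,zz in((.03,.036),(.03,.012)):
        uv=(proj(c,np.c_[r*np.cos(t)+q[0],r*np.sin(t)+q[1],0*t+.058+zz])-P+30.5)*6
        cv2.polylines(a[-1],[uv.astype(np.int32)],True,(0,255,0),1)
cv2.imwrite("pics/blue_in.png",np.hstack(a)[:,:,::-1])
E
```

```text
time: 12.7
ee_pos: [0.458, -0.0147, 0.0813]
tcp_rot: [3.139, 0.0, 1.571]
contact_force: [-0.6, -0.3, 13.9]
gripper_width: 0.0594
grasp_force: 48.0
time: 14.5
ee_pos: [0.5954, -0.1386, 0.2005]
tcp_rot: [-3.14, -0.001, 1.573]
contact_force: [-0.3, -0.4, 0.1]
gripper_width: 0.0856
grasp_force: 0.0
[array([ 0.4571, -0.0159]), array([ 0.4602, -0.0196])]
sieve_yellow [array([ 0.6025, -0.1403]), array([ 0.6048, -0.1422])]
sieve_red [None, array([ 0.6091, -0.336 ])]
lid [array([0.5881, 0.0567]), array([0.5946, 0.0626])]
```

View pics/blue_in.png

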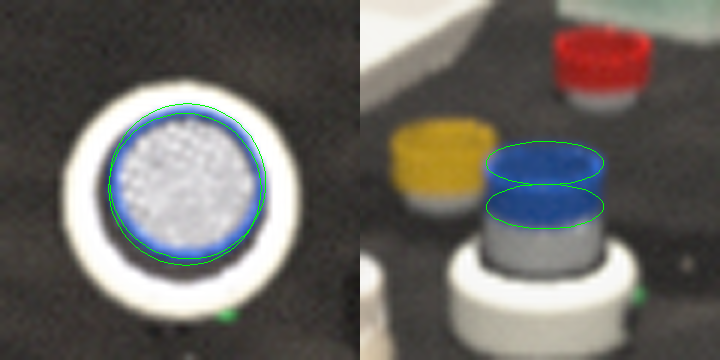

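The crop shows blue seated in the cup, centred at (187,185) on the left, with its frame resting on the steel rim at row about 225 on the right. Yellow is next.

```bash
python3 -m inch '[[[-0.4,0.8,3,0,0,0],[0,0,3,0,0,0],[0,0,3,0,0,0],[0,0,3,0,0,0],[0,0,0,0,0,0],[0,0,0,0,0,0]]]'
```

```text
time: 15.6
ee_pos: [0.6044, -0.1438, 0.0803]
tcp_rot: [-3.141, -0.0, 1.572]
contact_force: [-0.8, 0.9, 1.5]
gripper_width: 0.0856
grasp_force: 0.0
```

```bash
python3 -m inch '[[[0.1,0,2,0,0,0],[0,0,2,0,0,0],[0,0,1,0,0,0],[0,0,0.7,0,0,0],[0,0,0,0,0,0],[0,0,0,0,0,0]]]';  python3 -m inch '[[[0,0,0,0,0,0],[0,0,0,0,0,0],[0,0,0,0,0,0],[0,0,0,0,0,0],[0,0,0,0,0,0],[0,0,0,0,0,0],[0,0,0,0,0,0],[0,0,0,0,0,0]]]' 5 40; python3 -m inch '[[[0,0,-1,0,0,0],[0,0,-2,0,0,0],[0,0,-3,0,0,0],[0,0,-3,0,0,0],[0,0,-3,0,0,0],[0,0,-2,0,0,0],[0,0,-2,0,0,0],[0,0,0,0,0,0],[0,0,0,0,0,0]]]'
```

```text
time: 16.2
ee_pos: [0.6051, -0.1431, 0.0242]
tcp_rot: [3.14, 0.0, 1.571]
contact_force: [0.7, 0.5, -0.5]
gripper_width: 0.0853
grasp_force: 0.0
time: 17.0
ee_pos: [0.605, -0.1431, 0.0243]
tcp_rot: [3.14, 0.001, 1.571]
contact_force: [-1.1, -0.7, 6.7]
gripper_width: 0.0579
grasp_force: 43.3
time: 17.9
ee_pos: [0.6042, -0.1431, 0.1834]
tcp_rot: [3.141, 0.0, 1.571]
contact_force: [0.2, 0.5, -0.7]
gripper_width: 0.0579
grasp_force: 42.9
```

```bash
python3 -m inch '[[[1.8,-1.6,0,0,0,0],[3,-3,0,0,0,0],[3,-4,0,0,0,0],[3,-3,0,0,0,0],[2,-3,0,0,0,0],[0,0,1,0,0,0],[0,0,1,0,0,0],[0,0,0,0,0,0],[0,0,0,0,0,0],[0,0,0,0,0,0]]]'
cat >> h.py <<'E'
def show(name,z,q,centre):
    s=readout.get_state(); cs=[capture("top"),capture("side")]; a=[]
    for c in cs:
        P=proj(c,np.array([centre]))[0].astype(int)
        a.append(cv2.resize(c["frame"][P[1]-30:P[1]+30,P[0]-30:P[0]+30],None,fx=6,fy=6,interpolation=cv2.INTER_CUBIC))
        for r,zz in((.03,.036),(.03,.012),(.0225,0)):
            uv=(proj(c,np.c_[r*np.cos(t)+q[0],r*np.sin(t)+q[1],0*t+z+zz])-P+30.5)*6
            cv2.polylines(a[-1],[uv.astype(np.int32)],True,(0,255,0),1)
    cv2.imwrite(f"pics/{name}.png",np.hstack(a)[:,:,::-1])
    print(s["ee_pos"],s["contact_force"]); return cs
E
python3 - <<'E'
from h import *
s=readout.get_state()["ee_pos"]
show("over2",s[2]-.0243,s[:2],[.458,-.015,.11])
E
```

```text
time: 18.9
ee_pos: [0.4594, -0.0157, 0.1631]
tcp_rot: [3.141, -0.0, 1.57]
contact_force: [-0.1, -0.5, -0.2]
gripper_width: 0.058
grasp_force: 43.0
[ 0.45938104 -0.01566259  0.1630966 ] [-0.11457493 -0.45856575 -0.16511493]
```

View pics/over2.png

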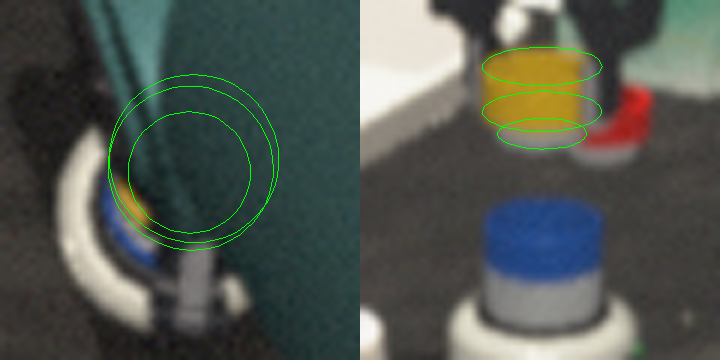

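Yellow hangs upright over blue, both with left edges at column 483 on the right, so they are aligned.

```bash
python3 -m inch '[[[0.05,-0.15,1.5,0,0,0],[0,0,1.5,0,0,0],[0,0,0.7,0,0,0],[0,0,0.3,0,0,0],[0,0,0,0,0,0],[0,0,0,0,0,0]]]';  python3 -m inch '[[[0,0,0.3,0,0,0],[0,0,0.3,0,0,0],[0,0,0.3,0,0,0],[0,0,0.3,0,0,0],[0,0,0,0,0,0],[0,0,0,0,0,0]]]'
```

```text
time: 19.6
ee_pos: [0.4573, -0.0146, 0.1237]
tcp_rot: [3.141, -0.0, 1.571]
contact_force: [-0.0, -0.3, -0.7]
gripper_width: 0.0581
grasp_force: 43.0
time: 20.2
ee_pos: [0.4568, -0.0145, 0.1112]
tcp_rot: [-3.141, 0.0, 1.572]
contact_force: [0.3, 0.2, -1.3]
gripper_width: 0.0584
grasp_force: 43.0
```

```bash
python3 -m inch '[[[0,0,0.3,0,0,0],[0,0,0.2,0,0,0],[0,0,0,0,0,0],[0,0,0,0,0,0]]]'
```

```text
time: 20.6
ee_pos: [0.4577, -0.0145, 0.1076]
tcp_rot: [3.139, 0.001, 1.572]
contact_force: [-2.8, -0.9, 14.5]
gripper_width: 0.0581
grasp_force: 51.7
```

```bash
python3 -m inch '[[[0,0,0,0,0,0],[0,0,0,0,0,0],[0,0,0,0,0,0],[0,0,0,0,0,0],[0,0,0,0,0,0],[0,0,-1,0,0,0],[0,0,-2,0,0,0],[0,0,-3,0,0,0],[0,0,-3,0,0,0],[0,0,0,0,0,0],[-4,3,0,0,0,0],[-4,3,0,0,0,0],[-4,3,0,0,0,0],[-4,3,0,0,0,0],[-4,3,0,0,0,0],[-4,0,0,0,0,0],[-4,0,0,0,0,0],[-2,0,0,0,0,0],[0,0,0,0,0,0],[0,0,0,0,0,0]]]' 8.54
python3 - <<'E'
from h import *
cs=show("yel_in",.082,(.4575,-.015),[.458,-.015,.09])
print(locate(cs,"sieve_yellow",.082,np.r_[.457,-.015]))
for n,g in(("sieve_red",(.609,-.336)),("lid",(.590,.058))):print(n,locate(cs,n,0,np.array(g)))
E
```

```text
time: 22.6
ee_pos: [0.6067, -0.3128, 0.1959]
tcp_rot: [-3.141, -0.002, 1.572]
contact_force: [0.6, 0.5, 0.5]
gripper_width: 0.0855
grasp_force: 0.0
[ 0.60672489 -0.31283772  0.19589629] [0.64056471 0.52613934 0.53437159]
[array([ 0.4569, -0.0155]), array([ 0.4628, -0.0219])]
sieve_red [array([ 0.6083, -0.3353]), array([ 0.6092, -0.3359])]
lid [array([0.588 , 0.0575]), array([0.5944, 0.0616])]
```

View pics/yel_in.png

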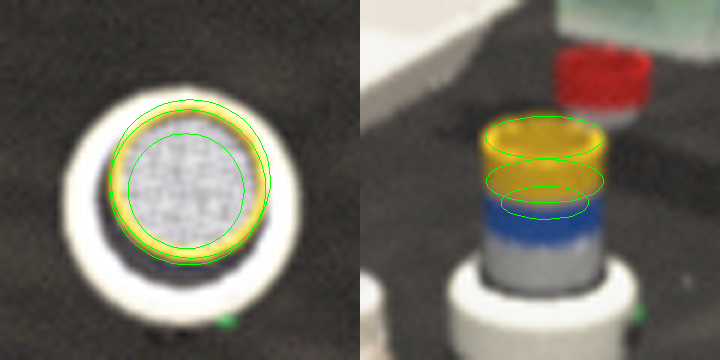

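Yellow looks level and seated on blue, centred at (189,185) on the left. Red is next, at (0.609,-0.3355).

```bash
python3 -m inch '[[[-1.3,0.2,3,0,0,0],[-1,0,3,0,0,0],[0,0,3,0,0,0],[0,0,3,0,0,0],[0,0,0,0,0,0],[0,0,0,0,0,0]]]'
```

```text
time: 23.6
ee_pos: [0.6091, -0.3371, 0.0763]
tcp_rot: [-3.141, -0.001, 1.572]
contact_force: [0.9, 0.3, 0.3]
gripper_width: 0.0852
grasp_force: 0.0
```

```bash
python3 -m inch '[[[0.15,0,2,0,0,0],[0,0,2,0,0,0],[0,0,1,0,0,0],[0,0,0.3,0,0,0],[0,0,0,0,0,0],[0,0,0,0,0,0]]]';  python3 -m inch '[[[0,0,0,0,0,0],[0,0,0,0,0,0],[0,0,0,0,0,0],[0,0,0,0,0,0],[0,0,0,0,0,0],[0,0,0,0,0,0],[0,0,0,0,0,0],[0,0,0,0,0,0]]]' 5 40; python3 -m inch '[[[0,0,-1,0,0,0],[0,0,-2,0,0,0],[0,0,-3,0,0,0],[0,0,-3,0,0,0],[0,0,-3,0,0,0],[0,0,-3,0,0,0],[0,0,-2,0,0,0],[0,0,0,0,0,0],[0,0,0,0,0,0]]]'
```

```text
time: 24.2
ee_pos: [0.61, -0.3364, 0.0246]
tcp_rot: [3.14, 0.001, 1.571]
contact_force: [-0.1, -0.7, -0.1]
gripper_width: 0.0853
grasp_force: 0.0
time: 25.0
ee_pos: [0.6096, -0.3363, 0.0245]
tcp_rot: [3.141, 0.001, 1.571]
contact_force: [-1.6, 0.2, 5.6]
gripper_width: 0.0596
grasp_force: 42.7
time: 25.9
ee_pos: [0.6086, -0.336, 0.1932]
tcp_rot: [-3.141, 0.0, 1.571]
contact_force: [0.1, 0.5, -2.7]
gripper_width: 0.0595
grasp_force: 43.3
```

```bash
python3 -m inch '[[[2,-1,0,0,0,0],[4,-2,0,0,0,0],[4,-2,0,0,0,0],[4,-2,0,0,0,0],[4,-2,0,0,0,0],[4,-2,0,0,0,0],[4,-2,0,0,0,0],[3,-1.1,0,0,0,0],[2,-1,0,0,0,0],[1,0,0,0,0,0],[0,0,0.5,0,0,0],[0,0,0,0,0,0],[0,0,0,0,0,0],[0,0,0,0,0,0]]]'
python3 - <<'E'
from h import *
s=readout.get_state()["ee_pos"]
show("over3",s[2]-.0245,s[:2],[.458,-.015,.13])
E
```

```text
time: 27.3
ee_pos: [0.4583, -0.0173, 0.188]
tcp_rot: [-3.141, 0.0, 1.569]
contact_force: [0.5, 0.1, -1.5]
gripper_width: 0.0593
grasp_force: 43.3
[ 0.45828665 -0.01733815  0.18801558] [ 0.50635574  0.10169304 -1.46140685]
```

View pics/over3.png

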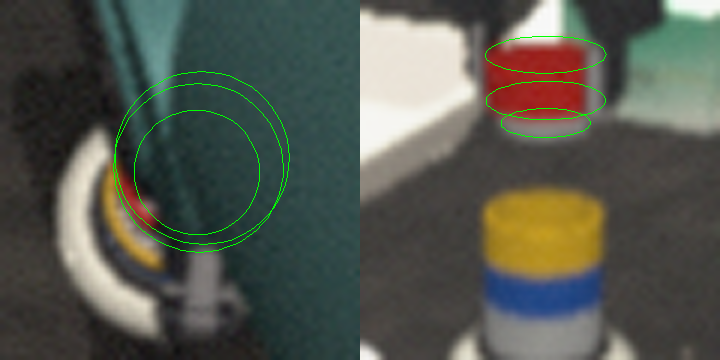

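Red's left edge is at column 486 and yellow's is at 483, so it needs shifting about 1.5 mm before lowering.

```bash
python3 -m inch '[[[0.2,-0.05,1.5,0,0,0],[0,0,1.5,0,0,0],[0,0,0.7,0,0,0],[0,0,0.3,0,0,0],[0,0,0,0,0,0],[0,0,0,0,0,0]]]';  python3 -m inch '[[[0,0,0.3,0,0,0],[0,0,0.3,0,0,0],[0,0,0.3,0,0,0],[0,0,0.3,0,0,0],[0,0,0,0,0,0],[0,0,0,0,0,0]]]'
```

```text
time: 28.0
ee_pos: [0.4578, -0.0141, 0.1487]
tcp_rot: [3.141, -0.0, 1.571]
contact_force: [0.2, -0.9, -0.3]
gripper_width: 0.0593
grasp_force: 43.3
time: 28.6
ee_pos: [0.4573, -0.014, 0.1362]
tcp_rot: [-3.141, -0.0, 1.571]
contact_force: [0.0, -0.1, -1.8]
gripper_width: 0.0595
grasp_force: 43.3
```

```bash
python3 -m inch '[[[-0.1,0,0.2,0,0,0],[0,0,0.2,0,0,0],[0,0,0.1,0,0,0],[0,0,0.1,0,0,0],[0,0,0,0,0,0],[0,0,0,0,0,0]]]'
```

```text
time: 29.2
ee_pos: [0.4573, -0.0151, 0.1304]
tcp_rot: [3.142, 0.0, 1.571]
contact_force: [-0.9, -0.0, 2.7]
gripper_width: 0.0594
grasp_force: 43.5
```

```bash
python3 -m inch '[[[0,0,0.05,0,0,0],[0,0,0,0,0,0]]]'; python3 -m inch '[[[0,0,0,0,0,0],[0,0,0,0,0,0],[0,0,0,0,0,0],[0,0,0,0,0,0],[0,0,0,0,0,0],[0,0,-1,0,0,0],[0,0,-2,0,0,0],[0,0,-3,0,0,0],[0,0,-2,0,0,0],[0,0,0,0,0,0],[-4,2,0,0,0,0],[-4,2,0,0,0,0],[-4,2,0,0,0,0],[-4,2,0,0,0,0],[-2,2,0,0,0,0],[0,0,0,0,0,0],[0,0,0,0,0,0]]]' 8.54
python3 - <<'E'
from h import *
cs=[capture("top"),capture("side")]
print(locate(cs,"sieve_red",.106,np.r_[.457,-.015]))
print("lid",locate(cs,"lid",0,np.r_[.59,.058]))
rows=[]
for P0,pts in(((.458,-.015,.11),[(.4573,-.0151,.106,.03,.036),(.4573,-.0151,.106,.03,.012),(.4573,-.0151,.058,.03,.012)]),((.59,.058,.02),[(.59,.058,0,.03,.018),(.59,.058,0,.011,.040),(.59,.058,0,.0225,0)])):
    a=[]
    for c in cs:
        P=proj(c,np.array([P0]))[0].astype(int)
        im=cv2.resize(c["frame"][P[1]-25:P[1]+25,P[0]-30:P[0]+30],None,fx=6,fy=6,interpolation=cv2.INTER_CUBIC)
        for x,y,z,r,zz in pts:
            uv=(proj(c,np.c_[r*np.cos(t)+x,r*np.sin(t)+y,0*t+z+zz])-P+[30.5,25.5])*6
            cv2.polylines(im,[uv.astype(np.int32)],True,(0,255,0),1)
        a.append(im)
    rows.append(np.hstack(a))
cv2.imwrite("pics/red_lid.png",np.vstack(rows)[:,:,::-1])
E
```

```text
time: 29.4
ee_pos: [0.4574, -0.0151, 0.1304]
tcp_rot: [3.141, 0.001, 1.571]
contact_force: [-2.7, -0.5, 8.6]
gripper_width: 0.0594
grasp_force: 44.1
time: 31.1
ee_pos: [0.5569, -0.195, 0.209]
tcp_rot: [-3.14, -0.001, 1.57]
contact_force: [-0.1, 0.2, -0.3]
gripper_width: 0.0852
grasp_force: 0.0
[array([ 0.4567, -0.0151]), array([ 0.4638, -0.0245])]
lid [None, array([0.5953, 0.0615])]
```

View pics/red_lid.png

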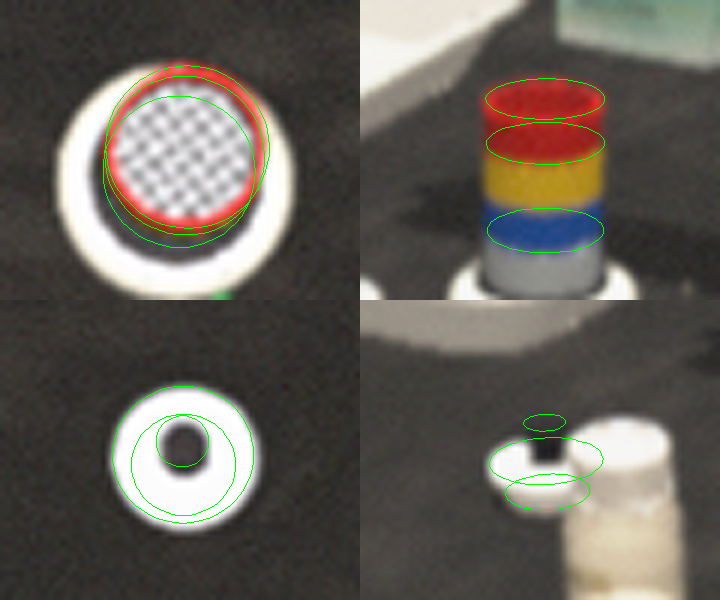

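Red is seated, centred at (185,150) on the left. The lid disc is at (185,457) in the top crop, which gives about (0.589,0.057). In the side view the bottle partly hides it. I'm moving to the lid.

```bash
python3 -m inch '[[[2,0.2,0,0,0,0],[4,1,0,0,0,0],[4,1,0,0,0,0],[4,1,0,0,0,0],[4,0,0,0,0,0],[4,0,0,0,0,0],[2.2,0,0,0,0,0],[1,0,2,0,0,0],[0,0,3,0,0,0],[0,0,3,0,0,0],[0,0,2,0,0,0],[0,0,0,0,0,0],[0,0,0,0,0,0],[0,0,0,0,0,0]]]'
```

```text
time: 32.8
ee_pos: [0.5902, 0.0574, 0.1112]
tcp_rot: [3.139, -0.001, 1.572]
contact_force: [0.3, 0.6, 0.7]
gripper_width: 0.0852
grasp_force: 0.0
```

```bash
python3 -m inch '[[[0,-0.1,2,0,0,0],[0,0,2,0,0,0],[0,0,2,0,0,0],[0,0,1.1,0,0,0],[0,0,0,0,0,0],[0,0,0,0,0,0],[0,0,0,0,0,0]]]';  python3 -m inch '[[[0,0,0,0,0,0],[0,0,0,0,0,0],[0,0,0,0,0,0],[0,0,0,0,0,0],[0,0,0,0,0,0],[0,0,0,0,0,0],[0,0,0,0,0,0],[0,0,0,0,0,0],[0,0,0,0,0,0],[0,0,0,0,0,0],[0,0,0,0,0,0],[0,0,0,0,0,0]]]' 1 40
python3 - <<'E'
from h import *
cs=[capture("top"),capture("side")]
q=readout.get_state()["ee_pos"];a=[]
for c in cs:
    P=proj(c,np.array([[.59,.057,.03]]))[0].astype(int)
    im=cv2.resize(c["frame"][P[1]-30:P[1]+30,P[0]-30:P[0]+30],None,fx=6,fy=6,interpolation=cv2.INTER_CUBIC)
    a.append(im)
cv2.imwrite("pics/lidg.png",np.hstack(a)[:,:,::-1])
E
```

```text
time: 33.5
ee_pos: [0.5893, 0.0572, 0.04]
tcp_rot: [3.139, -0.0, 1.571]
contact_force: [-0.0, -0.4, 0.3]
gripper_width: 0.0852
grasp_force: 0.0
time: 34.7
ee_pos: [0.5884, 0.057, 0.039]
tcp_rot: [3.141, 0.0, 1.571]
contact_force: [-1.6, -0.5, 5.2]
gripper_width: 0.0203
grasp_force: 39.3
```

View pics/lidg.png

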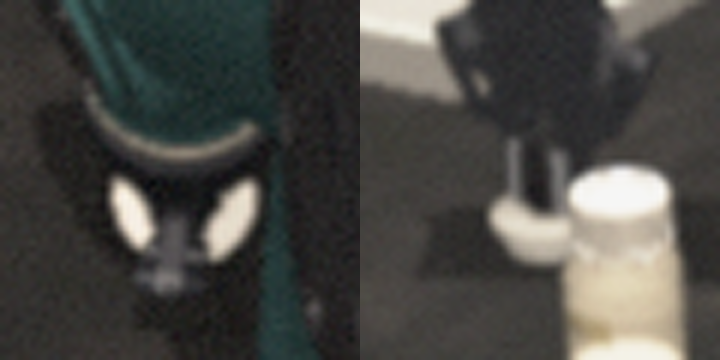

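The lid knob is gripped: the top crop shows the disc at (185,220) symmetric about the finger. I'll lift it and carry it over.

```bash
python3 -m inch '[[[0,0,-1,0,0,0],[0,0,-2,0,0,0],[0,0,-3,0,0,0],[0,0,-3,0,0,0],[0,0,-3,0,0,0],[0,0,-3,0,0,0],[0,0,-3,0,0,0],[0,0,-1.5,0,0,0],[0,0,0,0,0,0],[-1,-2,0,0,0,0],[-2,-3,0,0,0,0],[-2,-4,0,0,0,0],[-1.2,-2.1,0,0,0,0],[-1,-2,0,0,0,0],[0,0,0,0,0,0],[0,0,0,0,0,0],[0,0,0,0,0,0]]]'
python3 - <<'E'
from h import *
q=readout.get_state()["ee_pos"];z=q[2]-.039
cs=[capture("top"),capture("side")];a=[]; print(q)
for c in cs:
    P=proj(c,np.array([[.458,-.015,.15]]))[0].astype(int)
    im=cv2.resize(c["frame"][P[1]-40:P[1]+40,P[0]-30:P[0]+30],None,fx=6,fy=6,interpolation=cv2.INTER_CUBIC)
    for r,zz in((.03,.018),(.03,.012),(.0225,0)):
        uv=(proj(c,np.c_[r*np.cos(t)+q[0],r*np.sin(t)+q[1],0*t+z+zz])-P+[30.5,40.5])*6
        cv2.polylines(im,[uv.astype(np.int32)],True,(0,255,0),1)
    a.append(im)
cv2.imwrite("pics/over4.png",np.hstack(a)[:,:,::-1])
E
```

```text
time: 36.5
ee_pos: [0.4584, -0.0145, 0.2334]
tcp_rot: [3.141, -0.001, 1.572]
contact_force: [-0.2, 0.0, -0.8]
gripper_width: 0.0205
grasp_force: 39.4
[ 0.45844665 -0.01446672  0.233443  ]
```

View pics/over4.png

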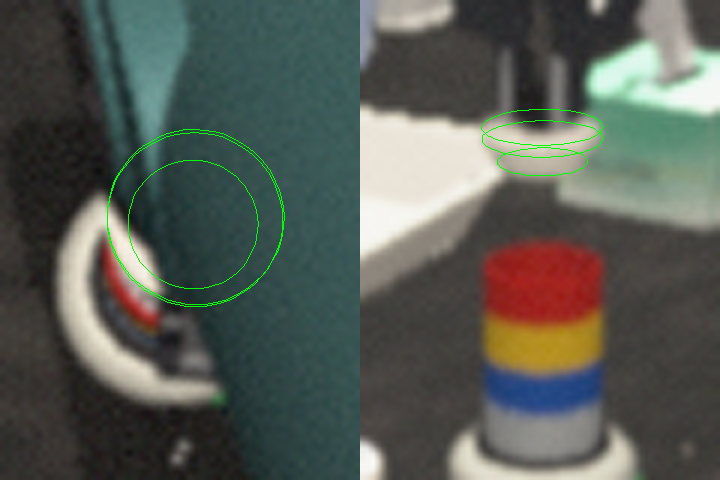

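The lid spans columns 481–603 and the stack spans 483–604. They are aligned, so I'll lower it.

```bash
python3 -m inch '[[[-0.05,-0.1,1.5,0,0,0],[0,0,1.5,0,0,0],[0,0,1,0,0,0],[0,0,0.6,0,0,0],[0,0,0,0,0,0],[0,0,0,0,0,0]]]';  python3 -m inch '[[[0,0,0.3,0,0,0],[0,0,0.3,0,0,0],[0,0,0.3,0,0,0],[0,0,0.3,0,0,0],[0,0,0,0,0,0],[0,0,0,0,0,0]]]'
```

```text
time: 37.2
ee_pos: [0.4568, -0.0154, 0.1879]
tcp_rot: [3.141, -0.0, 1.572]
contact_force: [0.5, -0.1, -0.7]
gripper_width: 0.0203
grasp_force: 39.4
time: 37.8
ee_pos: [0.4563, -0.0156, 0.1757]
tcp_rot: [-3.141, -0.0, 1.571]
contact_force: [0.2, -0.9, 0.1]
gripper_width: 0.0204
grasp_force: 39.4
```

```bash
python3 -m inch '[[[0,0.05,0.2,0,0,0],[0,0,0.2,0,0,0],[0,0,0.15,0,0,0],[0,0,0.1,0,0,0],[0,0,0,0,0,0],[0,0,0,0,0,0]]]'
```

```text
time: 38.4
ee_pos: [0.4569, -0.0156, 0.1693]
tcp_rot: [-3.142, 0.0, 1.571]
contact_force: [-0.1, 0.5, -0.5]
gripper_width: 0.0202
grasp_force: 39.4
```

```bash
python3 -m inch '[[[0,0,0.1,0,0,0],[0,0,0.05,0,0,0],[0,0,0,0,0,0],[0,0,0,0,0,0]]]'
```

```text
time: 38.8
ee_pos: [0.4571, -0.0156, 0.1688]
tcp_rot: [3.141, 0.001, 1.571]
contact_force: [-1.9, -0.3, 10.5]
gripper_width: 0.0204
grasp_force: 40.4
```

```bash
python3 -m inch '[[[0,0,0,0,0,0],[0,0,0,0,0,0],[0,0,0,0,0,0],[0,0,0,0,0,0],[0,0,0,0,0,0],[0,0,0,0,0,0],[0,0,0,0,0,0],[0,0,-1,0,0,0],[0,0,-2,0,0,0],[0,0,-3,0,0,0],[0,0,-3,0,0,0],[0,0,0,0,0,0],[-4,2,0,0,0,0],[-4,2,0,0,0,0],[-4,2,0,0,0,0],[-4,2,0,0,0,0],[-4,2,0,0,0,0],[-2,0,0,0,0,0],[0,0,0,0,0,0],[0,0,0,0,0,0]]]' 8.54
python3 - <<'E'
from h import *
cs=[capture("top"),capture("side")];a=[]
for n,g in(("sieve_green",(.438,-.242)),("tape_roll",(.617,.259)),("bottle",(.466,.157))):print(n,locate(cs,n,0,np.array(g)))
for c in cs:
    P=proj(c,np.array([[.457,-.0155,.11]]))[0].astype(int)
    im=cv2.resize(c["frame"][P[1]-35:P[1]+35,P[0]-30:P[0]+30],None,fx=6,fy=6,interpolation=cv2.INTER_CUBIC)
    for r,zz in((.03,.018),(.03,.012)):
        uv=(proj(c,np.c_[r*np.cos(t)+.457,r*np.sin(t)-.0155,0*t+.130+zz])-P+[30.5,35.5])*6
        cv2.polylines(im,[uv.astype(np.int32)],True,(0,255,0),1)
    a.append(im)
cv2.imwrite("pics/final.png",np.hstack(a)[:,:,::-1])
E
```

```text
time: 40.8
ee_pos: [0.5562, -0.2349, 0.2571]
tcp_rot: [-3.14, -0.001, 1.571]
contact_force: [0.3, 0.7, -0.1]
gripper_width: 0.0851
grasp_force: 0.0
sieve_green [array([ 0.4373, -0.2429]), array([ 0.4384, -0.2421])]
tape_roll [array([0.6168, 0.2583]), array([0.6168, 0.2585])]
bottle [array([0.4657, 0.1561]), array([0.4664, 0.1598])]
```

View pics/final.png

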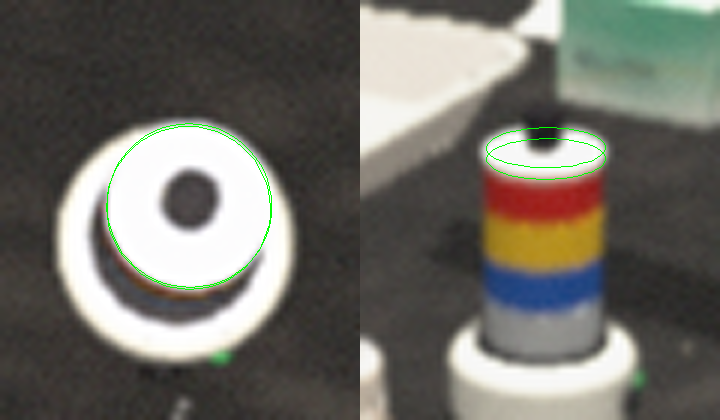

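The finished stack reads blue, yellow, red and lid, level and centred: the lid is at (189,206) on the left and (543,155) on the right. The bystanders haven't moved and the arm is clear.

```bash
python3 -c "
from cell import arm; print(arm.close_job())"
```

```text
the job is handed in; nothing more can be done
None
```

The stack is built on the shaker in the order asked (blue, yellow, red, white lid), each piece seated by contact force and final pictures; the green sieve, tape roll and bottle stayed put, and the job was handed in at about 41 s.

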